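# Pack the bracelet roll and ring tower after the photo shoot

## Task

Pack up after the jewellery shoot. First tip the leaning navy bracelet roll upright so that it stands by itself in the deep bamboo bin, without lifting its foot out of the bin; then reach through the round port of the photo box, lift the beige ring tower off its pedestal and stand it upright on the bin's floor beside the roll. Last, slide the red lamp dimmer in front of the photo box all the way to its left end (as seen from the robot), and leave the ring box, bangle and loupe where they are.

Things in the scene. Friction and masses are not known exactly. Their poses are not given: they have to be found in the camera images.
- bin: Deep open bamboo bin, fixed to the table. Origin: centre of its underside, on the table. x runs from the wall nearest the robot to the far wall, z up. Inside 140 mm (x) by 130 mm (y), walls 10 mm thick, floor 8 mm thick, rim 138 mm above the table.
- roll_center (a point): Centre of the navy bracelet roll, a plain cylinder 32 mm in diameter, 195 mm long, 0.16 kg, flat brass-capped foot, beige head. z runs from foot to head. At the start its foot touches the bin's floor and far (+x) wall and it leans about 41 degrees from vertical towards the robot over the bin's near wall, its head about 20 mm past the rim.
- roll_foot (a point): Centre of the flat foot face of the bracelet roll, 97.5 mm below roll_center along the roll; same axes.
- port (a point): Centre of the round port, 140 mm in diameter, in the sloping top panel (6 mm thick) of the white photo box; on the panel's outer face, 200 mm above the table. Level axes as photobox. The panel slopes 28 degrees, down towards the robot: its outward normal is (-0.469, 0, 0.883) in these axes.
- tower_center (a point): Centre (half-way up) of the beige ring tower, 0.15 kg: 130 mm tall, shaft 28 mm in diameter, brass base disc 48 mm in diameter and 8 mm thick; z up along the tower. It stands loose on a round black pedestal (64 mm in diameter, top 62 mm above the table) inside the photo box beneath the port; its top lies about 12 mm below the panel's outer face.
- dimmer (a joint): Position in m of the red dimmer grip on its track on the table, 195 mm in front of the port centre: 0 at the right end, 0.10 at the left end (it slides along the photo box's +y). It stays where it is left; about 1.5 N of friction.
- dimmer_top (a point): Centre of the top of the red dimmer grip, a block 28 mm (x) by 20 mm (y, the sliding direction) by 40 mm tall; this top is 54 mm above the table, the track under it 14 mm high, 150 mm long and 40 mm wide.
- ring_box: Bystander: small navy ring box, 42 x 42 x 38 mm, origin under its centre.
- bangle: Bystander: brass bangle lying flat, 68 mm outside diameter, 12 mm high, origin under its centre.
- loupe: Bystander: dark steel loupe standing on end, 32 mm diameter, 30 mm high, origin under its centre.
- photobox: White photo box, 220 mm (x) by 250 mm (y), fixed to the table, clear back wall. Origin: under its centre, on the table, straight below the port's centre. x away from the robot, y to the left, z up. Front top edge 140 mm high, back top edge 260 mm high.

How it is judged:
On the way, in this order (a step that is already met when the one before it is completed fails the run):
1. the bracelet roll stands upright by itself on the bin's floor, let go (x of roll_center in the frame of bin between -0.07 and 0.07 m and y of roll_center in the frame of bin between -0.065 and 0.065 m and z of roll_center in the frame of bin between 0.0995 and 0.1115 m and angle between roll_center's own z axis and vertical below 0.07 rad and contact force between the fingers and roll below 0.1 N), for 0.3 s.
2. the ring tower has been lifted out of the photo box and carried clear of it (horizontal distance between tower_center and port above 0.17 m), for 0.05 s.
3. the ring tower stands upright by itself on the bin's floor beside the roll, let go (x of roll_center in the frame of bin between -0.07 and 0.07 m and y of roll_center in the frame of bin between -0.065 and 0.065 m and z of roll_center in the frame of bin between 0.0995 and 0.1115 m and angle between each of roll_center, tower_center's own z axis and vertical below 0.07 rad and x of tower_center in the frame of bin between -0.07 and 0.07 m and y of tower_center in the frame of bin between -0.065 and 0.065 m and z of tower_center in the frame of bin between 0.067 and 0.079 m and contact force between the fingers and tower below 0.1 N), for 0.3 s.
4. the dimmer is at its left end (value of joint dimmer above 0.092 m), for 0.2 s.
At the end, for the whole second after the job is handed in: The bracelet roll and the ring tower both stand inside the bin, on its floor (within 6 mm) and upright to within 4 degrees, the dimmer is within 8 mm of its left end, and nothing is held (x of roll_center in the frame of bin between -0.07 and 0.07 m and y of roll_center in the frame of bin between -0.065 and 0.065 m and z of roll_center in the frame of bin between 0.0995 and 0.1115 m and angle between each of roll_center, tower_center's own z axis and vertical below 0.07 rad and x of tower_center in the frame of bin between -0.07 and 0.07 m and y of tower_center in the frame of bin between -0.065 and 0.065 m and z of tower_center in the frame of bin between 0.067 and 0.079 m and value of joint dimmer above 0.092 m); the robot touches nothing.
It fails at once if the roll's foot is lifted out of the bin (its foot centre above 125 mm) (height (world z) of roll_foot above 0.125 m).
It fails at once if the ring box, bangle or loupe is moved by more than 30 mm (distance of any of ring_box, bangle, loupe from where it was at the start of the episode above 0.03 m).
It also fails if it takes over 72 s, if anything falls off the work surface, if the arm or the gripper's body presses on something with over 40 N, if the wrist force passes 120 N, or if a joint passes its speed limit or range.

## Robot

A 7-joint arm with a two-finger parallel gripper is mounted at the origin on the work surface. World frame = base frame: x ahead of the robot, y to its left, z up, the work surface at z = 0. Lengths are in m, angles in rad, forces in N, time in s.
With the tool pointing down it reaches from about 0.4 to 0.875 m from the base axis. Payload 19.3 kg.
Tool frame: the origin (TCP) lies between the finger pads; the fingertips stand bot.tcp_to_tips ahead of it and the grasp point (between the pads) is the TCP (bot.tcp_to_tips is the distance from the TCP to the fingertips, in m); z points along the fingers, y is the line along which they close (so a half turn about z gives the same grasp; the last joint's range is limited). The gripper opens to 85 mm and grips with 20 to 120 N. Pads are 22 mm wide; open, the fingers measure 114 mm over their backs; the gripper's body (76 mm by 85 mm) begins 54 mm behind the grasp point. The pads swing forward as they close: fully open they stand 13 mm farther back than shut.
Start: joints at [-1.286, 0.521, -0.036, 1.599, 0.021, 1.021, -0.113], TCP at [0.217, 0.586, 0.25] pointing down, gripper open.
Joint ranges: [-2.91, 2.91], [-0.3, 2.13], [-1.5, 1.42], [0.17, 2.43], [-1.26, 4.41], [0.16, 1.93], [-2.52, 2.52]. Speed limits (rad/s): [1.89, 1.89, 2.39, 2.39, 3.01, 3.01, 3.01].

## Interface

Orientations are given as [roll, pitch, yaw] about the fixed x, y, z axes, in that order (R = Rz(yaw) Ry(pitch) Rx(roll)).
In Python, from workcell import telemetry, grab_frame, bot gives the robot as it stands. The module is installed in compiled form; this text tells all that it offers.
- The arm moves only by the shell command python3 -m crank 'ROWS' [FORCE]. ROWS is text: rows parted by semicolons, each of 7 numbers parted by spaces: the finger opening in m, from 0 to 0.0854, then the shift along the tool's x, y, z in m, then the turn, a rotation vector about the tool's x, y, z in degrees. A call has exactly 8 rows; each row shifts and turns the commanded pose from where the row before left it, along the tool's axes as they then stand; what a row does not reach is not made up. A row lasts 1/12 s, in which the tool goes at most 41.7 mm and 7.16 degrees, less where a joint would pass 70% of its speed; a pose out of reach is approached as far as the arm can. A call with a gripper value outside its range is refused whole. The fingers move at their own pace and stop on an object; FORCE is the grip in N (left out, the last holds). Time passes only in rows, so rows that do not move let the fingers close, or fill a call up. It gives the time, the measured TCP pose, the force, the opening and the grip force at its end, in the units of the state.
- telemetry.observe(): the state, without advancing time (a new reading comes with each control period).
- grab_frame(name): name is "scene" or "top"; returns a dict with "pixels" (480x640x3 uint8, red, green, blue), "depth" (480x640 float32, m along the optical axis (not along the pixel's ray), 0 where there is no reading), "vertical_fov" (degrees; the focal length in pixels is half the picture's height over the tangent of half this angle, whatever the lens; pixels are square), "cx", "cy" (the principal point, pixels), "R" (3x3) and "t" (3): a world point X has camera coordinates R X + t. Camera axes: x right, y down, z forward; pixel columns grow to the right and rows downward; lengths in m; the calibration is good to about 2 mm. A picture is of the moment at which its call begins.
- bot.job_done(): hands the job in; it is judged then, once.
The state is a dict: "clock": time; "qpos": joint angles; "qd": joint speeds; "joint_efforts": joint torques, N m; "position": TCP position; "tool_rot": TCP orientation; "force": force on the tool from outside, world axes, zero at the start; "moment": the same for the moment, N m; "grip_width": finger opening in m; "finger_force": force on a finger pad.
Only numpy, scipy, OpenCV 4.12 (cv2) and the standard library are available. Lean on these libraries where they do the work, as an engineer would, in place of code of your own. Each camera call takes 0.05 s, during which the arm holds its last target. There are 200 camera calls.

## Working session

There is one attempt and no reset: what is moved stays moved. The work goes in short steps, Python scripts to look and compute and a shell command to move; the robot and the scene stay as the last step left them, time stands still between calls to the robot, and variables do not carry over. Pictures are saved under pics/ and viewed, at most 10 in all, crops included, and the job is handed in when it is done.

```bash
mkdir -p pics
cat > h.py <<'E'
import numpy as np, cv2
from workcell import telemetry, grab_frame, bot
def grab(n,png=None):
    f=grab_frame(n)
    if png: cv2.imwrite('pics/'+png,f['pixels'][:,:,::-1])
    return f
def cloud(f):
    F=240/np.tan(np.radians(f['vertical_fov'])/2)
    v,u=np.mgrid[:480,:640]; d=f['depth']
    P=np.stack([(u-f['cx'])/F*d,(v-f['cy'])/F*d,d],-1)
    return (P-np.array(f['t']))@np.array(f['R'])
E
python3 - <<'E'
from h import *
for n in("scene","top"):
    f=grab(n,n+'1.png'); np.savez(n+'1.npz',c=cloud(f),p=f['pixels'])
    print(n,f['vertical_fov'],-np.array(f['R']).T@f['t'])
print(telemetry.observe(),bot.tcp_to_tips)
E
```

```text
scene 55.22262638015768 [0.35258459 0.33001548 0.70853613]
top 51.98973851027348 [ 0.41305327 -0.00874459  0.98918355]
{'clock': 0.1, 'qpos': array([-1.28620356,  0.52198746, -0.0363063 ,  1.59990989,  0.02118426,
        1.02110965, -0.11281609]), 'qd': array([-0.00111757, -0.00132837,  0.00130322, -0.00254871,  0.00030982,
       -0.00061199, -0.00020888]), 'joint_efforts': array([ 2.62640344e-03, -9.28473043e+01,  1.98343500e+00, -3.70543671e+01,
        1.80624914e-02,  5.17681488e-03, -2.46373912e-05]), 'position': array([0.21706619, 0.58580859, 0.24977764]), 'tool_rot': array([-3.14056495e+00,  6.84519838e-05,  2.78674556e+00]), 'force': array([ 0.06340028, -0.29327569,  0.00800357]), 'moment': array([-0.05566136,  0.02012643,  0.0081413 ]), 'finger_force': 0.0, 'grip_width': 0.08540243197030516} 0.019
```

View pics/scene1.png

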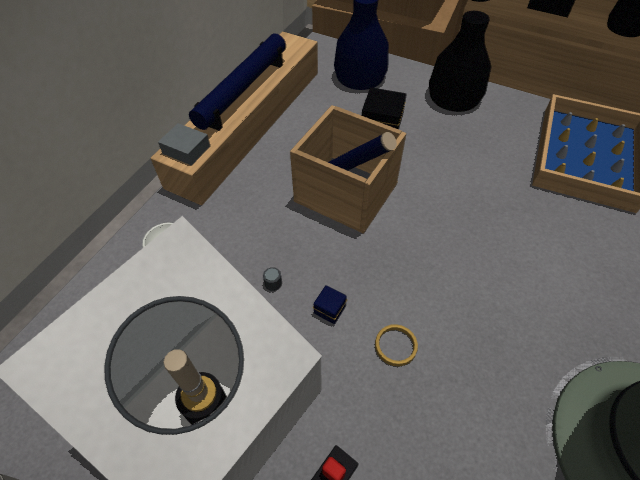

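View pics/top1.png

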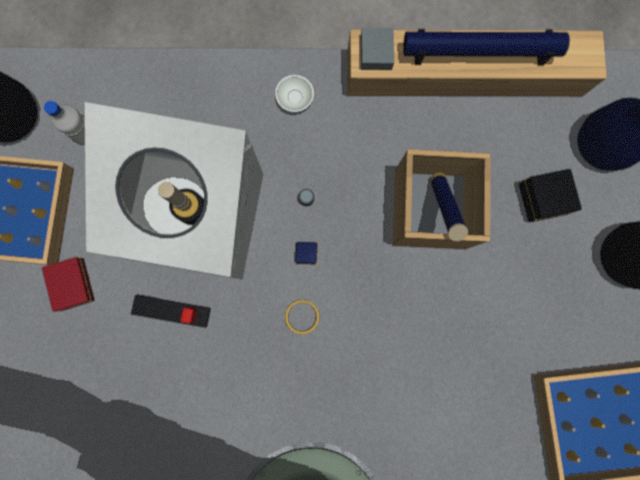

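The scene view shows the bin at (350,165), the roll's head at (388,142), the tower top at (177,360) in the port, and the dimmer at (332,470). The top view shows the bin rim spanning (405–490, 150–245), the roll head at (457,232), the tower top at (167,190), the dimmer at (188,315), the ring box at (306,252), the bangle at (302,317) and the loupe at (306,197).

Run:
```python
from h import *
S={n:np.load(n+'1.npz') for n in('scene','top')}
def rect(P,n):
    r=cv2.minAreaRect((P[:,:2]*1000).astype(np.float32)); print(n,len(P),np.round(r[0],1),np.round(r[1],1),round(r[2],1))
for n,d in S.items():
    c=d['c'];p=d['p'].astype(int);r,g,b=p[...,0],p[...,1],p[...,2];z=c[...,2];x=c[...,0];y=c[...,1]
    print('==',n)
    inb=(x>.45)&(x<.85)&(y<-.1)&(y>-.45)
    m=inb&(abs(z-.138)<.004)&(r>b+25); rect(c[m],'rim')
    m=inb&(b>r+25)&(z>.02)&(z<.2)&(y>-.36)&(x<.73); P=c[m]; mu=P.mean(0); e=np.linalg.svd(P-mu,full_matrices=False)[2][0]; e*=np.sign(e[2])
    print('roll surf mean',mu,'dir',e,'tilt',np.degrees(np.arccos(e[2])),'n',len(P))
    m=inb&(r>130)&(r>b+20)&(z>.141); 
    if m.sum(): print('head',c[m].mean(0),m.sum(),c[m].min(0),c[m].max(0))
    bx=(y>.1)&(y<.55)&(x>.35)&(x<.85)
    m=bx&(abs(z-.192)<.005)&(r>b+15);print('tower top',c[m].mean(0),m.sum(),c[m].min(0),c[m].max(0)); rect(c[m],'tt')
    m=bx&(r>b+40)&(abs(z-.07)<.005)
    if m.sum()>5: rect(c[m],'towerbase')
    m=(r>g+80)&(r>b+80)&(abs(z-.054)<.006)&(y<.35)
    if m.sum(): print('dim',c[m].mean(0)); rect(c[m],'dim')
    m=bx&(z>.135)&(z<.27)&(abs(r-b)<30)&(r>120); 
    rect(c[m],'box')
    m2=(x>.4)&(x<.6)&(y>-.1)&(y<.15)
    m=(b>r+20)&(abs(z-.038)<.004)&m2; rect(c[m],'ringbox')
    m=(r>b+40)&(abs(z-.012)<.008)&m2&(x<.5); rect(c[m],'bangle')
    m=(abs(z-.03)<.004)&(x>.52)&(x<.65)&(y>-.05)&(y<.1); 
    if m.sum(): rect(c[m],'loupe')
```

```text
== scene
rim 1496 [ 599.2 -247.6] [153.8 160.9] 87.2
roll surf mean [ 0.58981129 -0.25255456  0.11552652] dir [-0.66584833  0.04586675  0.74467593] tilt 41.868728593970204 n 121
head [ 0.52833435 -0.25553066  0.16376525] 180 [ 0.51483803 -0.31628115  0.1411979 ] [ 0.62061698 -0.17740369  0.17579734]
tower top [0.5960219  0.2344109  0.19115417] 431 [0.58319651 0.22097064 0.18705492] [0.61031415 0.24739888 0.19400177]
tt 431 [596.9 233.9] [26.1 26.8] 77.0
towerbase 469 [593.3 234.7] [46.3 40.2] 71.7
dim [0.38899615 0.22952427 0.05405886]
dim 316 [388.9 229.3] [18.5 26.6] 80.3
box 34545 [587.7 236.6] [250.7 222.4] 79.6
ringbox 551 [507.9   6.2] [40.6 41.2] 87.4
bangle 136 [408.5  15.6] [16.7 54.8] 0.2
loupe 245 [578.1   7.6] [ 31.3 115.6] 87.0
== top
rim 1813 [ 599.2 -246.8] [151.2 160.6] 86.8
roll surf mean [ 0.59627391 -0.2557367   0.10783116] dir [-0.66276076  0.02952905  0.74824876] tilt 41.56109272240257 n 408
head [ 0.54012637 -0.254437    0.1618838 ] 268 [ 0.51583263 -0.32229532  0.1411292 ] [ 0.67978601 -0.17424593  0.17672883]
tower top [0.59651565 0.23359687 0.19131379] 210 [0.58366521 0.22158261 0.18727629] [0.60992032 0.24756122 0.1953082 ]
tt 210 [597.1 234.2] [26.6 25.3] 45.0
towerbase 249 [594.3 230.8] [39.1 46.9] 51.8
dim [0.3893386  0.2293775  0.05406041]
dim 144 [389.3 230. ] [19.9 26.2] 79.3
box 16342 [588.6 237.4] [251.6 224.2] 79.6
ringbox 400 [508.6   6.5] [39.  39.5] 89.4
bangle 85 [408.3  14.9] [55.1 15.6] 89.6
loupe 193 [607.7  28.6] [144.7  81.8] 31.3
```

```bash
cat >> h.py <<'E'
from scipy.spatial.transform import Rotation as Ro
def cur():
    s=telemetry.observe(); return np.array(s['position']),Ro.from_euler('xyz',s['tool_rot'])
def down(yaw,tilt=0): # tool y along direction yaw+90deg, tool x = -(yaw); tilt: z leans forward(+x')
    return Ro.from_euler('z',yaw,degrees=True)*Ro.from_euler('y',-tilt,degrees=True)*Ro.from_matrix([[-1,0,0],[0,1,0],[0,0,-1]])
def plan(p,R,frm=None):
    p0,R0=frm or cur(); print('shift mm',np.round(R0.inv().apply(np.array(p)-p0)*1000,1),'turn deg',np.round((R0.inv()*R).as_rotvec(degrees=True),1))
E
python3 - <<'E'
from h import *
from scipy.optimize import least_squares
A=[];H=[]
for n in('scene','top'):
    d=np.load(n+'1.npz');c=d['c'];p=d['p'].astype(int);r,g,b=p[...,0],p[...,1],p[...,2];x,y,z=np.moveaxis(c,-1,0)
    A.append(c[(b>r+25)&(z>.03)&(z<.2)&(y>-.3)&(y<-.2)&(x<.69)&(x>.5)])
    m=(r>130)&(r>b+20)&(z>.143)&(abs(y+.25)<.03)&(x>.5)&(x<.56);H.append(c[m])
def f(q,P):
    e=np.array([q[2],q[3],1]);e/=np.linalg.norm(e);v=P-np.array([q[0],q[1],.12]);return np.linalg.norm(np.cross(v,e),axis=1)-.016
for P in(A[0],A[1],np.vstack(A)):
    s=least_squares(f,[.59,-.256,-.88,.04],args=(P,),loss='soft_l1',f_scale=.002);e=np.r_[s.x[2:],1];e/=np.linalg.norm(e);print(np.round(s.x,4),e,np.sqrt(np.mean(s.fun**2)))
a=np.r_[s.x[:2],.12]
for h in H:
    t=(h-a)@e; print('head t',np.percentile(t,[5,50,95]),len(h),h.mean(0)); 
t=np.percentile(np.vstack([(h-a)@e for h in H][0]),80)
print('head ctr',a+e*t,'foot',a+e*(t-.195))
print('tilt about',np.degrees(np.arccos(e[2])),'yaw',np.degrees(np.arctan2(-e[1],-e[0])))
plan([.42,.3,.42],down(-3))
E
```

```text
[ 0.6058 -0.2479 -0.9029  0.0827] [-0.66891475  0.0612599   0.74081055] 0.001007739993875575
[ 0.6059 -0.2536 -0.8855  0.0286] [-0.66278917  0.02143818  0.74849911] 0.0021816990139909096
[ 0.6061 -0.2531 -0.8858  0.0334] [-0.66288003  0.02502103  0.74830744] 0.0020749500437408828
head t [0.08375579 0.08551481 0.08718403] 176 [ 0.52706786 -0.25497539  0.16427601]
head t [0.08371842 0.08566429 0.08756276] 234 [ 0.52758806 -0.25418387  0.16484174]
head ctr [ 0.54891321 -0.25098075  0.18460273] foot [ 0.67817482 -0.25585985  0.03868278]
tilt about 41.5560252886935 yaw -2.161656710856408
shift mm [-289.6 -197.7 -170. ] turn deg [ -0.1  -0.  -17.3]
```

Run:
```python
from h import *
from scipy.optimize import least_squares
A=[]
for n in('scene','top'):
    d=np.load(n+'1.npz');c=d['c'];p=d['p'].astype(int);r,g,b=p[...,0],p[...,1],p[...,2];x,y,z=np.moveaxis(c,-1,0)
    A.append(c[(b>r+25)&(z>.03)&(z<.2)&(y>-.3)&(y<-.2)&(x<.69)&(x>.5)])
def f(q,P):
    e=np.array([q[2],q[3],1]);e/=np.linalg.norm(e);v=P-np.array([q[0],q[1],.12]);return np.linalg.norm(np.cross(v,e),axis=1)-.016
for P in(A[0],A[1],np.vstack(A)):
    s=least_squares(f,[.565,-.258,-.88,.04],args=(P,),loss='soft_l1',f_scale=.002);e=np.r_[s.x[2:],1];e/=np.linalg.norm(e);print(np.round(s.x,4),e,np.sqrt(np.mean(s.fun**2)))
a=np.r_[s.x[:2],.12];t=(np.array([.5273,-.2545,.1645])-a)@e
print('head ctr',a+e*t,'foot',a+e*(t-.195))
```

```text
[ 0.5661 -0.2571 -0.8866  0.0412] [-0.6631111   0.03082037  0.7478862 ] 0.0007213434677570012
[ 0.5657 -0.2564 -0.8844  0.0518] [-0.66199768  0.03876601  0.74850269] 0.0007254550287373534
[ 0.5658 -0.2564 -0.8854  0.0499] [-0.66242973  0.03736533  0.74819161] 0.000730650704601095
head ctr [ 0.5267797  -0.25422138  0.16402542] foot [ 0.6559535  -0.26150762  0.01812806]
```

```bash
python3 -m crank '0.07 -4 0 -21e-3 0 0 0' 2>&1 | tail -2; python3 -m crank '0.07 0 0 -0.03 0 0 0;0.07 0 0 -0.04 0 0 0;0.07 0 0 -0.04 0 0 0;0.07 0 0 -0.04 0 0 0;0.07 0 0 -0.02 0 0 -4;0.07 -0.02 -0.02 0 0 0 -4;0.07 -0.03 -0.02 0 0 0 -4;0.07 -0.03 -0.02 0 0 0 -5.3' 40
```

```text
invalid input
clock: 0.77
position: [0.2823, 0.5102, 0.4203]
tool_rot: [-3.142, -0.0, 3.094]
force: [1.6, 1.0, -0.0]
grip_width: 0.0697
finger_force: 0.0
```

```bash
python3 -m crank '0.07 -0.02 -0.032 0 0 0 0;0.07 -0.02 -0.035 0 0 0 0;0.07 -0.02 -0.035 0 0 0 0;0.07 -0.02 -0.035 0 0 0 0;0.07 -0.02 -0.035 0 0 0 0;0.07 -0.02 -0.035 0 0 0 0;0.07 -0.015 -0.035 0 0 0 0;0.07 -0.01 -0.035 0 0 0 0' && python3 -m crank '0.07 0 -0.04 0 0 0 0;0.07 0 -0.04 0 0 0 0;0.07 0 -0.04 0 0 0 0;0.07 0 -0.04 0 0 0 0;0.07 0 -0.04 0 0 0 0;0.07 0 -0.04 0 0 0 0;0.07 0 -0.04 0 0 0 0;0.07 0 -0.04 0 0 0 0'
python3 - <<'E'
from h import *
e=np.array([-.6624,.0374,.7482]);h=np.array([.5268,-.2542,.164])
print(np.round(telemetry.observe()['qpos'],2))
R=down(-3.2,41.6); print(R.apply([0,0,1]),-e)
g=h-.018*e+.002*np.array([.748,0,.662]); print('grasp',g)
plan(g+.10*e,R); plan(g+.10*e,R,(cur()[0],R))
E
```

```text
clock: 1.43
position: [0.4135, 0.2247, 0.4201]
tool_rot: [-3.141, -0.0, 3.088]
force: [1.7, 0.5, -0.4]
grip_width: 0.0698
finger_force: 0.0
clock: 2.1
position: [0.395, -0.0946, 0.4204]
tool_rot: [3.141, 0.0, 3.089]
force: [1.5, -0.8, -0.3]
grip_width: 0.0701
finger_force: 0.0
[-0.37 -0.02  0.45  1.88  0.01  1.28  1.6 ]
[ 0.662891   -0.03706136 -0.74779809] [ 0.6624 -0.0374 -0.7482]
grasp [ 0.5402192 -0.2548732  0.1518564]
shift mm [ -87.1 -152.2  193.7] turn deg [  0.1 -41.6   0.2]
shift mm [  63.1 -151.9  203. ] turn deg [0. 0. 0.]
```

```bash
python3 -m crank '0.07 -0.01 -0.025 0 0 -6 0;0.07 -0.01 -0.025 0 0 -6 0;0.07 -0.01 -0.025 0 0 -6 0;0.07 0 -0.025 0 0 -6 0;0.07 0 -0.025 0 0 -6 0;0.07 0 -0.027 0 0 -6 0;0.07 0 0 0 0 -5.6 0;0.07 0 0 0 0 0 0'
python3 - <<'E'
from h import *
e=np.array([-.6624,.0374,.7482]);h=np.array([.5268,-.2542,.164])
print(np.round(telemetry.observe()['qpos'],2))
R=down(-3.2,41.6)
g=h-.018*e+.002*np.array([.748,0,.662])
plan(g+.10*e,R)
E
```

```text
clock: 2.77
position: [0.4149, -0.2471, 0.422]
tool_rot: [3.137, 0.73, 3.082]
force: [-0.2, -0.1, 0.9]
grip_width: 0.0701
finger_force: 0.0
[-0.33 -0.29  0.8   2.2  -0.2   0.49  2.18]
shift mm [ 86.2  -1.3 184.9] turn deg [ 0.1  0.3 -0.2]
```

```bash
python3 -m crank '0.07 0.014 0 0.025 0 0 0;0.07 0.014 0 0.030 0 0 0;0.07 0.014 0 0.030 0 0 0;0.07 0.014 0 0.030 0 0 0;0.07 0.014 0 0.030 0 0 0;0.07 0.012 -0.001 0.020 0 0 0;0.07 0.004 0 0.020 0 0 0;0.07 0 0 0 0 0 0'
python3 - <<'E'
from h import *
e=np.array([-.6624,.0374,.7482]);h=np.array([.5268,-.2542,.164])
print(np.round(telemetry.observe()['qpos'],2))
R=down(-3.2,41.6)
g=h-.018*e+.002*np.array([.748,0,.662])
plan(g,R); grab('scene','scene2.png')
E
```

```text
clock: 3.43
position: [0.4452, -0.2347, 0.3143]
tool_rot: [-3.138, 0.724, 3.091]
force: [1.0, -0.3, 0.1]
grip_width: 0.0699
finger_force: 0.0
[-1.01 -0.3   1.42  2.35  0.05  0.16  1.97]
shift mm [ 35.7 -14.7 185.3] turn deg [ 0.  -0.1  0.2]
```

View pics/scene2.png

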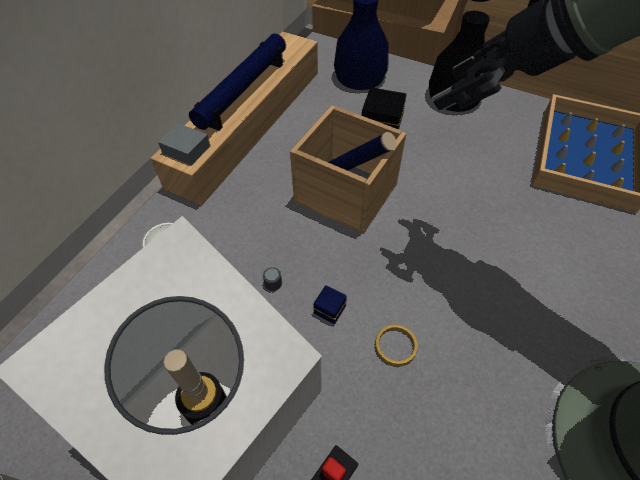

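The fingers stopped at about (440,100), near the arm's limits: a 41° tilt is out of reach there. I'll use a tilt of about 12° instead and let the tool lean the other way at the end.

```bash
python3 -m crank '0.07 0 0 -0.02 0 0 0;0.07 0 0 -0.02 0 5 0;0.07 0 0 -0.02 0 5 0;0.07 0 0 -0.01 0 5 0;0.07 -0.005 0 0 0 5 0;0.07 -0.01 0 0 0 5 0;0.07 -0.01 0 0 0 4.6 0;0.07 -0.01 0 0 0 0 0'
python3 - <<'E'
from h import *
e=np.array([-.6624,.0374,.7482]);h=np.array([.5268,-.2542,.164])
print(np.round(telemetry.observe()['qpos'],2))
R=down(-3.2,12)
g=h-.028*e+.004*np.array([.748,0,.662]); print(g)
plan(g-.10*R.apply([0,0,1]),R);
E
```

```text
clock: 4.15
position: [0.4328, -0.2391, 0.3651]
tool_rot: [-3.139, 0.297, 3.081]
force: [-0.0, 0.0, -0.1]
grip_width: 0.0701
finger_force: 0.0
[-0.7   0.13  1.29  2.01 -0.36  0.86  2.29]
[ 0.5483392 -0.2552472  0.1456984]
shift mm [-55.7  -8.9 144.2] turn deg [-0.2  5.  -0.3]
```

```bash
python3 -m crank '0.07 -0.015 0 0 0 2.5 0;0.07 -0.015 0 0.01 0 2.5 0;0.07 -0.02 0 0.02 0 0 0;0.07 -0.015 -0.003 0.02 0 0 0;0.07 0 -0.003 0.03 0 0 0;0.07 0 -0.003 0.03 0 0 0;0.07 0 0 0.02 0 0 0;0.07 0 0 0.01 0 0 0'
python3 - <<'E'
from h import *
print(np.round(telemetry.observe()['qpos'],2))
R=down(-3.2,12)
g=[.5483,-.2552,.1457]; plan(g,R)
E
```

```text
clock: 4.82
position: [0.5231, -0.2554, 0.2404]
tool_rot: [3.14, 0.21, 3.076]
force: [0.2, 0.0, 0.0]
grip_width: 0.0698
finger_force: 0.0
[-0.2   0.51  0.82  1.91 -0.68  0.78  2.5 ]
shift mm [-4.8  1.7 97.8] turn deg [-0.   0.1 -0.5]
```

```bash
python3 -m crank '0.07 0 0 -0.03 0 0 0;0.07 0 0 -0.03 0 0 7;0.07 0 0 0 0 0 7;0.07 0 0 0 0 0 7;0.07 0 0 0 0 0 7;0.07 0 0 0 0 0 7;0.07 0 0 0 0 0 7;0.07 0 0 0 0 0 7' ; python3 -c "
from h import *
print(np.round(telemetry.observe()['qpos'],2))"
```

```text
clock: 5.48
position: [0.5112, -0.2545, 0.302]
tool_rot: [2.978, 0.138, 2.205]
force: [-0.3, 0.0, 0.3]
grip_width: 0.0699
finger_force: 0.0
[-0.4   0.53  1.15  1.88 -0.74  0.97  1.71]
```

```bash
R8='x'; python3 -m crank '0.07 0 0 0 0 0 7;0.07 0 0 0 0 0 7;0.07 0 0 0 0 0 7;0.07 0 0 0 0 0 7;0.07 0 0 0 0 0 7;0.07 0 0 0 0 0 7;0.07 0 0 0 0 0 7;0.07 0 0 0 0 0 7' >/dev/null; python3 -m crank '0.07 0 0 0 0 0 7;0.07 0 0 0 0 0 7;0.07 0 0 0 0 0 7;0.07 0 0 0 0 0 7;0.07 0 0 0 0 0 7;0.07 0 0 0 0 0 7;0.07 0 0 0 0 0 7;0.07 0 0 0 0 0 7'
cat >> h.py <<'E'
down0=down
def down(yaw,tilt=0): return down0(yaw,tilt)*Ro.from_euler('z',180,degrees=True) # tool x forward, y right
E
python3 -c "
from h import *
print(np.round(telemetry.observe()['qpos'],2)); R=down(-3.2,12); plan([.5483,-.2552,.1457],R)"
```

```text
clock: 6.82
position: [0.5114, -0.2546, 0.3018]
tool_rot: [3.072, -0.203, 0.269]
force: [0.2, 0.1, -0.1]
grip_width: 0.0704
finger_force: 0.0
[-0.46  0.72  1.4   1.88 -0.97  1.15 -0.04]
shift mm [  3.2  -0.7 160.4] turn deg [ 0.1 -0.3 18.2]
```

```bash
python3 -m crank '0.07 0 0 0 0 0 6;0.07 0 0 0 0 0 6;0.07 0 0 0 0 0 6;0.07 0 0 0.02 0 0 0;0.07 0.003 0 0.03 0 0 0;0.07 0 0 0.03 0 0 0;0.07 0 0 0.02 0 0 0;0.07 0 0 0 0 0 0'
python3 -c "
from h import *
print(np.round(telemetry.observe()['qpos'],2)); R=down(-3.2,12); plan([.5483,-.2552,.1457],R)"
```

```text
clock: 7.48
position: [0.5348, -0.2555, 0.2012]
tool_rot: [3.14, -0.21, -0.046]
force: [0.0, 0.6, -0.3]
grip_width: 0.0701
finger_force: 0.0
[-0.37  0.83  1.22  1.93 -1.14  1.01 -0.24]
shift mm [ 1.6 -1.  57. ] turn deg [-0.  -0.   0.6]
```

```bash
python3 -m crank '0.07 0.002 -0.001 0.012 0 0 0.6;0.07 0 0 0.015 0 0 0;0.07 0 0 0.015 0 0 0;0.07 0 0 0.015 0 0 0;0.07 0 0 0 0 0 0;0.02 0 0 0 0 0 0;0.02 0 0 0 0 0 0;0.02 0 0 0 0 0 0' 40;python3 -m crank '0.02 0 0 0 0 0 0;0.02 0 0 0 0 0 0;0.02 0 0 0 0 0 0;0.02 0 0 0 0 0 0;0.02 0 0 0 0 0 0;0.02 0 0 0 0 0 0;0.02 0 0 0 0 0 0;0.02 0 0 0 0 0 0' 40
python3 - <<'E'
from h import *
grab('scene','scene3.png')
print(np.round(telemetry.observe()['qpos'],2))
ex=np.array([.9986,-.0523,0]);ez=np.array([0,0,1.]);B=np.array([.599,-.2472,0])
h=np.array([.5268,-.2542,.164]);e=np.array([-.6624,.0374,.7482]);foot=h-.195*e
p0,R0=cur();th0=41.6;a=Ro.from_euler('z',-3.2,degrees=True).apply([0,1,0])
f1=B+.042*ex+np.array([0,0,.014]); f1=foot+ex*((f1-foot)@ex)+ez*(f1-foot)[2]
fc=foot;p,R=p0,R0
for i in range(1,9):
    th=th0*(1-i/8);s=np.radians(th)
    # lift 6 mm in first step, foot centre path
    fn=foot+ex*((f1-foot)@ex)*i/8; fn[2]=.008+.016*np.sin(s)+.006*min(1,i/2)
    Q=Ro.from_rotvec(np.radians(th0-th)*a)
    pn=fn+Q.apply(p0-foot);Rn=Q*R0
    print(i,end=' ');plan(pn,Rn,(p,R));p,R=pn,Rn
print(p)
E
```

```text
clock: 8.15
position: [0.5486, -0.2563, 0.1505]
tool_rot: [3.138, -0.214, -0.058]
force: [-0.4, -0.1, 0.4]
grip_width: 0.0347
finger_force: 0.7
clock: 8.82
position: [0.5486, -0.2562, 0.15]
tool_rot: [3.138, -0.214, -0.058]
force: [-0.8, -0.5, 7.1]
grip_width: 0.0305
finger_force: 39.6
[-0.31  0.87  1.1   1.94 -1.22  0.92 -0.22]
1 shift mm [12.7  0.  -9.1] turn deg [-0.  -5.2 -0. ]
2 shift mm [12.3  0.  -8.4] turn deg [-0.  -5.2 -0. ]
3 shift mm [12.1  0.  -5.2] turn deg [-0.  -5.2 -0. ]
4 shift mm [12.2  0.  -4.9] turn deg [-0.  -5.2 -0. ]
5 shift mm [12.3  0.  -4.7] turn deg [-0.  -5.2 -0. ]
6 shift mm [12.5  0.  -4.5] turn deg [-0.  -5.2 -0. ]
7 shift mm [12.7 -0.  -4.4] turn deg [-0.  -5.2 -0. ]
8 shift mm [12.9 -0.  -4.2] turn deg [-0.  -5.2 -0. ]
[ 0.64747309 -0.26177499  0.18401674]
```

View pics/scene3.png

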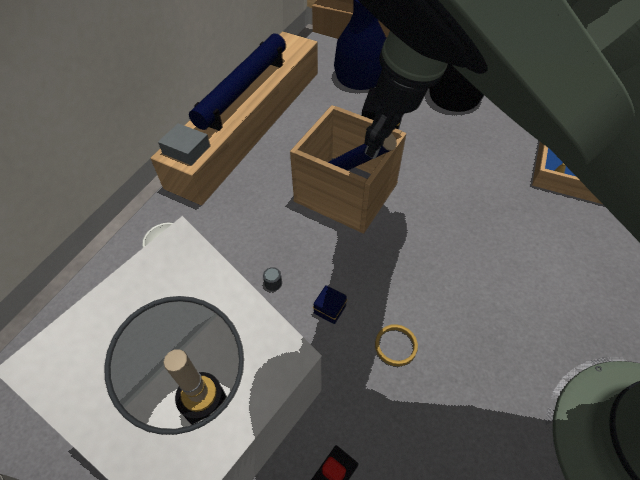

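The fingers hold the roll just below its head, at about (375,145). Now I tip it upright.

```bash
python3 -m crank '0.02 0.0063 0 -0.0046 0 -2.6 0;0.02 0.0063 0 -0.0046 0 -2.6 0;0.02 0.0062 0 -0.0042 0 -2.6 0;0.02 0.0062 0 -0.0042 0 -2.6 0;0.02 0.006 0 -0.0026 0 -2.6 0;0.02 0.006 0 -0.0026 0 -2.6 0;0.02 0.0061 0 -0.0025 0 -2.6 0;0.02 0.0061 0 -0.0025 0 -2.6 0' 60; python3 -m crank '0.02 0.0062 0 -0.0024 0 -2.6 0;0.02 0.0062 0 -0.0024 0 -2.6 0;0.02 0.0062 0 -0.0023 0 -2.6 0;0.02 0.0062 0 -0.0023 0 -2.6 0;0.02 0.0063 0 -0.0022 0 -2.6 0;0.02 0.0064 0 -0.0022 0 -2.6 0;0.02 0.0064 0 -0.0021 0 -2.6 0;0.02 0.0064 0 -0.0021 0 -2.6 0'
python3 - <<'E'
from h import *
from scipy.optimize import least_squares
print(np.round(telemetry.observe()['qpos'],2)); plan([ 0.6475,-0.2618,0.1840],down(-3.3,-29.6))
f=grab('scene','scene4.png');c=cloud(f);p=f['pixels'].astype(int);r,g,b=p[...,0],p[...,1],p[...,2];x,y,z=np.moveaxis(c,-1,0)
P=c[(b>r+25)&(z>.03)&(z<.2)&(y>-.31)&(y<-.2)&(x<.69)&(x>.55)]
def fn(q,P):
    e=np.array([q[2],q[3],1]);e/=np.linalg.norm(e);v=P-np.array([q[0],q[1],.12]);return np.linalg.norm(np.cross(v,e),axis=1)-.016
s=least_squares(fn,[P[:,0].mean()+.01,P[:,1].mean()-.012,0,0],args=(P,),loss='soft_l1',f_scale=.002);print(len(P),np.round(s.x,4),np.degrees(s.x[2:]),np.sqrt(np.mean(s.fun**2)),P.min(0),P.max(0))
E
```

```text
clock: 9.53
position: [0.5951, -0.2583, 0.1798]
tool_rot: [3.138, 0.153, -0.059]
force: [-0.2, 0.5, -2.8]
grip_width: 0.0304
finger_force: 59.3
clock: 10.2
position: [0.6481, -0.2614, 0.1813]
tool_rot: [3.138, 0.516, -0.06]
force: [0.2, -0.1, -1.3]
grip_width: 0.0304
finger_force: 59.3
[-0.1   1.26  1.14  0.96 -0.73  1.82 -0.87]
shift mm [-1.8  0.4 -2.1] turn deg [ 0.1 -0.  -0.1]<stdin>:8: RuntimeWarning: Mean of empty slice.
  ret = ret.dtype.type(ret / rcount)
Traceback (most recent call last):
ValueError: Initial guess is outside of provided bounds
```

View pics/scene4.png

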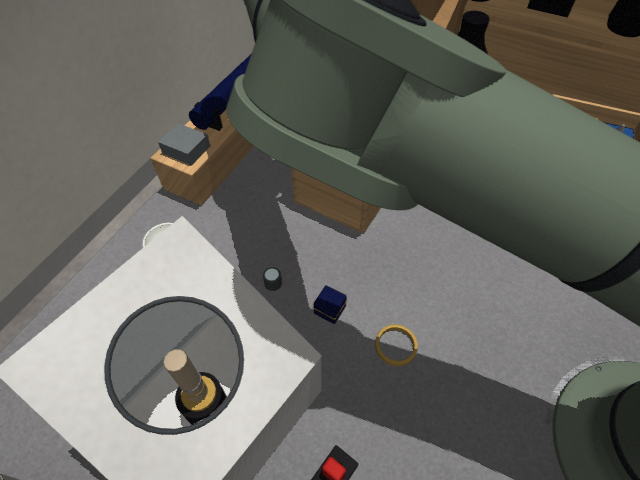

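The arm hides the bin in this view. Measured weight and force say the roll hangs free, so I lower it until it touches.

```bash
python3 -m crank '0.02 0.00025 0 0.00045 0 0 0;0.02 0.00025 0 0.00045 0 0 0;0.02 0.00025 0 0.00045 0 0 0;0.02 0.00025 0 0.00045 0 0 0;0.02 0.00025 0 0.00045 0 0 0;0.02 0.00025 0 0.00045 0 0 0;0.02 0 0 0 0 0 0;0.02 0 0 0 0 0 0'
python3 - <<'E'
from h import *
f=grab('top','top4.png');c=cloud(f);p=f['pixels'].astype(int);r,g,b=p[...,0],p[...,1],p[...,2];x,y,z=np.moveaxis(c,-1,0)
m=(abs(x-.6)<.1)&(abs(y+.25)<.1)&(z>.17); print(m.sum(), ((b>r+25)&(abs(x-.6)<.1)&(abs(y+.25)<.1)).sum())
E
```

```text
clock: 10.92
position: [0.6478, -0.2615, 0.1792]
tool_rot: [3.138, 0.513, -0.06]
force: [0.4, -0.1, 5.6]
grip_width: 0.0301
finger_force: 60.3
8802 4
```

```bash
python3 -m crank '0.034 0 0 0 0 0 0;0.034 0 0 0 0 0 0;0.038 0 0 0 0 0 0;0.042 0 0 0 0 0 0;0.048 0 0 0 0 0 0;0.054 0 0 0 0 0 0;0.06 0 0 0 0 0 0;0.06 0 0 0 0 0 0' 20
python3 -m crank '0.06 -0.0025 0 -0.0045 0 0 0;0.06 -0.005 0 -0.009 0 0 0;0.06 -0.0075 0 -0.0135 0 0 0;0.06 -0.01 0 -0.018 0 0 0;0.06 -0.015 0 -0.027 0 0 0;0.06 -0.015 0 -0.027 0 0 0;0.06 -0.015 0 -0.027 0 0 0;0.06 -0.01 0 -0.018 0 0 0'
python3 - <<'E'
from h import *
print(np.round(telemetry.observe()['qpos'],2))
for n in('scene','top'):
  f=grab(n,n+'5.png');c=cloud(f);p=f['pixels'].astype(int);r,g,b=p[...,0],p[...,1],p[...,2];x,y,z=np.moveaxis(c,-1,0)
  m=(abs(x-.6)<.1)&(abs(y+.25)<.08); h=m&(abs(z-.203)<.006)&(r>b+20); print(n,(m&(b>r+25)).sum(),h.sum(),c[h].mean(0) if h.sum() else '')
E
```

```text
clock: 11.63
position: [0.6477, -0.2617, 0.1783]
tool_rot: [3.138, 0.513, -0.06]
force: [0.4, 0.0, -0.2]
grip_width: 0.0602
finger_force: 0.0
clock: 12.3
position: [0.6433, -0.2637, 0.2994]
tool_rot: [-3.132, 0.533, -0.064]
force: [-0.4, -1.7, -2.3]
grip_width: 0.0599
finger_force: 0.0
[ 0.04  1.03  0.69  0.81 -0.35  1.93 -1.08]
scene 0 193 [ 0.64012093 -0.25955304  0.20333394]
top 0 0
```

```bash
python3 -m crank '0.06 0 0 0 0 6 0;0.06 0 0 0 0 6 0;0.06 0 0 -0.01 0 6 0;0.06 0 0 -0.02 0 6 0;0.06 0 0 -0.02 0 6 0;0.06 0 0 -0.02 0 0 6.5;0.06 0 -0.02 0 0 0 0;0.06 0 -0.02 0 0 0 0'
python3 - <<'E'
from h import *
from scipy.optimize import least_squares
print(np.round(telemetry.observe()['qpos'],2)); plan([.5965,.234,.32],down(-10.3))
for n in('scene','top'):
  f=grab(n,n+'6.png');c=cloud(f);p=f['pixels'].astype(int);r,g,b=p[...,0],p[...,1],p[...,2];x,y,z=np.moveaxis(c,-1,0)
  m=(abs(x-.6)<.08)&(abs(y+.25)<.08); h=m&(abs(z-.203)<.005)&(r>b+20); print(n,(m&(b>r+25)).sum(),h.sum(),c[h].mean(0) if h.sum() else '')
  P=c[m&(b>r+25)&(z>.03)]
  if len(P)>50:
    def fn(q):
      e=np.array([q[2],q[3],1]);e/=np.linalg.norm(e);v=P-np.array([q[0],q[1],.12]);return np.linalg.norm(np.cross(v,e),axis=1)-.016
    s=least_squares(fn,[.641,-.261,0,0],loss='soft_l1',f_scale=.002);print(np.round(s.x,4),np.degrees(s.x[2:]))
E
```

```text
clock: 13.07
position: [0.6597, -0.2276, 0.367]
tool_rot: [-3.133, 0.011, -0.188]
force: [0.4, 0.3, -1.4]
grip_width: 0.0601
finger_force: 0.0
[-0.14  0.68  0.76  1.24 -0.46  1.41 -1.18]
shift mm [-147.7 -441.3   52.2] turn deg [-0.5  0.6 -0.5]
scene 0 188 [ 0.63998804 -0.25985008  0.20336585]
top 0 0
```

The roll stands (head face level at z 0.203). On to the tower.

```bash
python3 -m crank '0.06 -0.01 -0.035 0 0 0 0;0.06 -0.012 -0.038 0 0 0 0;0.06 -0.013 -0.038 0 0 0 0;0.06 -0.013 -0.038 0 0 0 0;0.06 -0.013 -0.038 0 0 0 0;0.06 -0.013 -0.038 0 0 0 0;0.06 -0.013 -0.038 0 0 0 0;0.06 -0.013 -0.038 0 0 0 0' >/dev/null; python3 -m crank '0.06 -0.013 -0.038 0 0 0 0;0.06 -0.013 -0.038 0 0 0 0;0.06 -0.012 -0.036 0 0 0 0;0.06 -0.01 -0.02 0.01 0 0 0;0.06 0 0 0.02 0 0 0;0.06 0 0 0.01 0 0 0;0.06 0 0 0 0 0 0;0.06 0 0 0 0 0 0'
python3 - <<'E'
from h import *
print(np.round(telemetry.observe()['qpos'],2)); plan([.5965,.234,.175],down(-10.3))
grab('scene','scene7.png')
E
```

```text
clock: 14.5
position: [0.5935, 0.226, 0.3312]
tool_rot: [-3.133, 0.014, -0.185]
force: [-0.8, -0.4, 1.2]
grip_width: 0.0599
finger_force: 0.0
[-0.92  0.58  0.78  1.49 -0.43  1.25 -1.84]
shift mm [  3.7  -7.1 156.2] turn deg [-0.5  0.8 -0.3]
```

```bash
python3 -m crank '0.06 0.0037 -0.007 0.02 -0.5 0.8 -0.3;0.06 0 0 0.025 0 0 0;0.06 0 0 0.025 0 0 0;0.06 0 0 0.025 0 0 0;0.06 0 0 0.02 0 0 0;0.06 0 0 0.015 0 0 0;0.06 0 0 0.01 0 0 0;0.06 0 0 0 0 0 0'
python3 - <<'E'
from h import *
plan([.5965,.234,.179],down(-10.3))
E
```

```text
clock: 15.22
position: [0.5976, 0.2335, 0.1899]
tool_rot: [-3.142, 0.002, -0.178]
force: [-0.8, 0.2, 0.4]
grip_width: 0.0599
finger_force: 0.0
shift mm [-1.1 -0.3 10.9] turn deg [-0.   0.1  0.1]
```

```bash
python3 -c "
from h import *
f=grab('scene'); cv2.imwrite('pics/c8.png',cv2.resize(f['pixels'][240:480,60:380,::-1],None,fx=2.4,fy=2.4))"
```

```text
(no output)
```

View pics/c8.png

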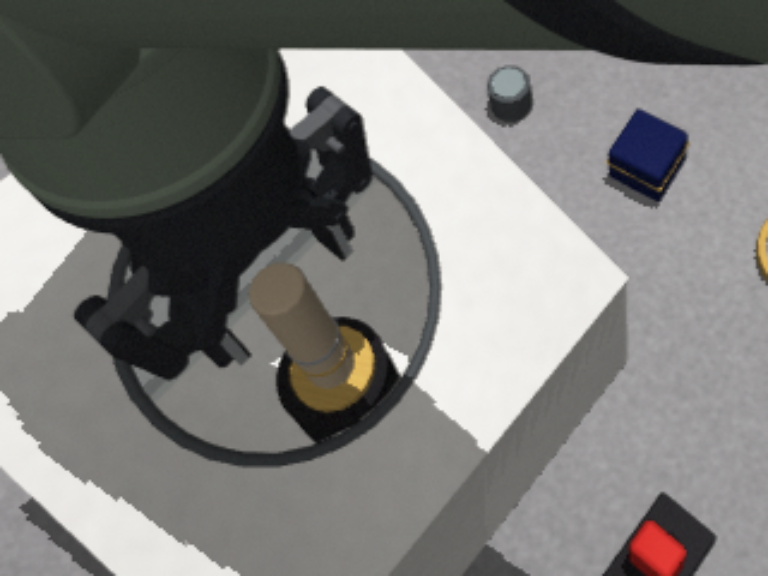

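The tips, at (235,350) and (340,240) in the crop, straddle the tower top at (280,290).

```bash
python3 -m crank '0.06 -0.001 0 0.006 0 0 0;0.06 0 0 0.005 0 0 0;0.06 0 0 0 0 0 0;0.02 0 0 0 0 0 0;0.02 0 0 0 0 0 0;0.02 0 0 0 0 0 0;0.02 0 0 0 0 0 0;0.02 0 0 0 0 0 0' 40;python3 -m crank '0.02 0 0 0 0 0 0;0.02 0 0 0 0 0 0;0.02 0 0 0 0 0 0;0.02 0 0 -0.01 0 0 0;0.02 0 0 -0.02 0 0 0;0.02 0 0 -0.02 0 0 0;0.02 0 0 -0.02 0 0 0;0.02 0 0 -0.02 0 0 0' 40
```

```text
clock: 15.93
position: [0.5968, 0.2348, 0.1802]
tool_rot: [-3.14, 0.0, -0.177]
force: [-0.8, 0.2, 7.4]
grip_width: 0.027
finger_force: 39.2
clock: 16.6
position: [0.5964, 0.2343, 0.2712]
tool_rot: [-3.141, 0.001, -0.177]
force: [0.4, 0.6, -2.1]
grip_width: 0.0267
finger_force: 39.6
```

```bash
python3 -m crank '0.02 0 0 -0.02 0 0 0;0.02 0 0 -0.025 0 0 0;0.02 0 0 -0.025 0 0 0;0.02 0 0 -0.025 0 0 0;0.02 0 0 -0.025 0 0 0;0.02 0 0 -0.02 0 0 0;0.02 0 0.01 0 0 0 0;0.02 0 0.015 0 0 0 0'
python3 - <<'E'
from h import *
print(np.round(telemetry.observe()['qpos'],2)); plan([.5643,-.2404,.40],down(-10.1));plan([.5643,-.2404,.40],down(-3.2))
E
```

```text
clock: 17.27
position: [0.5921, 0.21, 0.4102]
tool_rot: [-3.14, 0.0, -0.175]
force: [0.7, 0.4, -3.4]
grip_width: 0.0272
finger_force: 39.9
[-0.93  0.52  0.81  1.39 -0.38  1.39 -1.86]
shift mm [ 51.1 448.4   9.5] turn deg [-0.1  0.   0.1]
shift mm [ 51.1 448.4   9.5] turn deg [-0.1 -0.  -6.8]
```

```bash
python3 -m crank '0.02 0.002 0.02 0 0 0 0;0.02 0.004 0.03 0 0 0 0;0.02 0.004 0.035 0 0 0 0;0.02 0.004 0.035 0 0 0 0;0.02 0.004 0.035 0 0 0 0;0.02 0.004 0.035 0 0 0 0;0.02 0.004 0.035 0 0 0 0;0.02 0.004 0.035 0 0 0 0'; python3 -m crank '0.02 0.004 0.035 0 0 0 0;0.02 0.004 0.035 0 0 0 0;0.02 0.004 0.035 0 0 0 0;0.02 0.004 0.03 0 0 0 0;0.02 0.004 0.025 0 0 0 0;0.02 0.002 0.015 0 0 0 -3;0.02 0 0.008 0 0 0 -3.8;0.02 0 0 0 0 0 0'
python3 - <<'E'
from h import *
print(np.round(telemetry.observe()['qpos'],2)); plan([.5643,-.2404,.128],down(-3.2))
for n in('scene','top'):
  f=grab(n,n+'9.png');c=cloud(f);p=f['pixels'].astype(int);r,g,b=p[...,0],p[...,1],p[...,2];x,y,z=np.moveaxis(c,-1,0)
  m=(abs(x-.6)<.08)&(abs(y+.25)<.08); h=m&(abs(z-.203)<.005)&(r>b+20); print(n,h.sum(),c[h].mean(0) if h.sum() else '')
E
```

```text
clock: 17.93
position: [0.5745, -0.0541, 0.4087]
tool_rot: [-3.141, 0.002, -0.178]
force: [1.3, 0.5, -1.5]
grip_width: 0.0267
finger_force: 39.8
clock: 18.6
position: [0.5639, -0.2384, 0.4085]
tool_rot: [-3.141, 0.002, -0.059]
force: [0.2, 0.5, -2.0]
grip_width: 0.0269
finger_force: 39.7
[-0.21  0.49  0.81  1.44 -0.35  1.37 -1.01]
shift mm [  1.2   2.2 280.5] turn deg [-0.   0.1 -0.2]
scene 186 [ 0.64017508 -0.25990342  0.20338034]
top 181 [ 0.63924199 -0.25404813  0.2034228 ]
```

View pics/scene9.png

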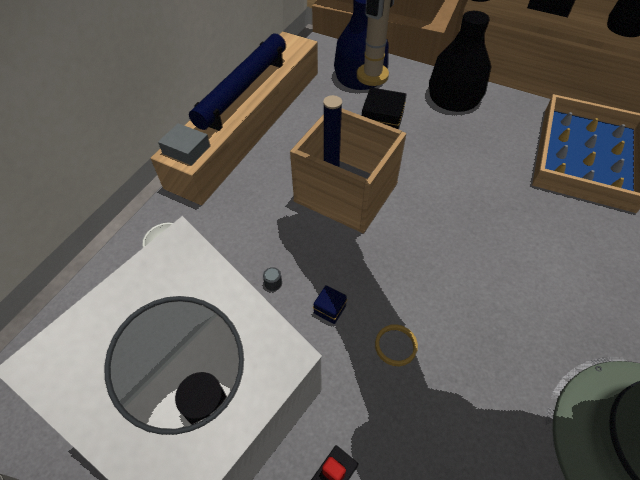

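The roll stands upright at (332,130) and the held tower hangs straight, its base at (373,75). Lowering it into the bin.

```bash
python3 -m crank '0.02 0.001 0.002 0.02 0 0 0;0.02 0 0 0.03 0 0 0;0.02 0 0 0.03 0 0 0;0.02 0 0 0.03 0 0 0;0.02 0 0 0.03 0 0 0;0.02 0 0 0.03 0 0 0;0.02 0 0 0.03 0 0 0;0.02 0 0 0.02 0 0 0'; python3 -m crank '0.02 0 0 0.015 0 0 0;0.02 0 0 0.015 0 0 0;0.02 0 0 0.01 0 0 0;0.02 0 0 0.008 0 0 0;0.02 0 0 0.005 0 0 0;0.02 0 0 0.002 0 0 0;0.02 0 0 0 0 0 0;0.02 0 0 0 0 0 0'
python3 - <<'E'
from h import *
plan([.5643,-.2404,.126],down(-3.2))
E
```

```text
clock: 19.37
position: [0.5658, -0.2357, 0.1864]
tool_rot: [-3.14, 0.003, -0.059]
force: [0.6, -0.3, -2.7]
grip_width: 0.0266
finger_force: 39.8
clock: 20.03
position: [0.5669, -0.2374, 0.1348]
tool_rot: [-3.141, 0.0, -0.058]
force: [0.5, -1.4, -1.8]
grip_width: 0.0271
finger_force: 39.8
shift mm [-2.4  3.1  8.8] turn deg [-0.   0.  -0.1]
```

```bash
python3 -m crank '0.02 -0.001 0.002 0.0015 0 0 0;0.02 0 0 0.0015 0 0 0;0.02 0 0 0.0015 0 0 0;0.02 0 0 0.0015 0 0 0;0.02 0 0 0.001 0 0 0;0.02 0 0 0.001 0 0 0;0.02 0 0 0 0 0 0;0.02 0 0 0 0 0 0'
```

```text
clock: 20.7
position: [0.5658, -0.2392, 0.1267]
tool_rot: [-3.14, 0.0, -0.058]
force: [-0.5, 1.5, 5.9]
grip_width: 0.0269
finger_force: 40.4
```

```bash
python3 -m crank '0.03 0 0 0 0 0 0;0.03 0 0 0 0 0 0;0.034 0 0 0 0 0 0;0.038 0 0 0 0 0 0;0.042 0 0 0 0 0 0;0.046 0 0 0 0 0 0;0.05 0 0 0 0 0 0;0.05 0 0 0 0 0 0' 20; python3 -m crank '0.05 0 0 0 0 0 0;0.05 0 0 -0.01 0 0 0;0.05 0 0 -0.02 0 0 0;0.05 0 0 -0.03 0 0 0;0.05 0 0 -0.035 0 0 0;0.05 0 0 -0.035 0 0 0;0.05 0 0 -0.035 0 0 0;0.05 -0.01 0 -0.03 0 0 0'; python3 -m crank '0.05 -0.02 -0.01 0 0 0 0;0.03 -0.02 -0.035 0 0 0 0;0.02 -0.02 -0.035 0 0 0 0;0.01 -0.02 -0.035 0 0 0 0;0.0 -0.02 -0.035 0 0 0 0;0 -0.01 -0.035 0 0 0 0;0 0 -0.035 0 0 0 0;0 0 -0.03 0 0 0 0'
python3 - <<'E'
from h import *
print(np.round(telemetry.observe()['qpos'],2))
for n in('scene','top'):
  f=grab(n,n+'10.png');c=cloud(f);p=f['pixels'].astype(int);r,g,b=p[...,0],p[...,1],p[...,2];x,y,z=np.moveaxis(c,-1,0)
  m=(abs(x-.6)<.08)&(abs(y+.25)<.08); h=m&(abs(z-.203)<.005)&(r>b+20); print(n,h.sum(),c[h].mean(0) if h.sum() else '')
E
python3 -c "
import cv2;a=cv2.imread('pics/scene10.png')[60:260,240:460];cv2.imwrite('pics/c10.png',cv2.resize(a,None,fx=3,fy=3))"
```

```text
clock: 21.37
position: [0.5656, -0.2392, 0.1263]
tool_rot: [-3.141, 0.001, -0.058]
force: [-0.5, -0.2, -0.5]
grip_width: 0.0499
finger_force: 0.0
clock: 22.03
position: [0.5564, -0.2389, 0.3243]
tool_rot: [-3.141, -0.001, -0.058]
force: [0.4, 0.2, 0.7]
grip_width: 0.0498
finger_force: 0.0
clock: 22.7
position: [0.4598, 0.019, 0.3225]
tool_rot: [-3.139, -0.0, -0.057]
force: [2.2, -0.5, -0.3]
grip_width: -0.0001
finger_force: 0.0
[-0.86  0.23  0.84  1.95 -0.2   1.05 -1.56]
scene 133 [ 0.64371296 -0.25817683  0.20341999]
top 304 [ 0.6398085  -0.25979843  0.20329481]
```

View pics/c10.png

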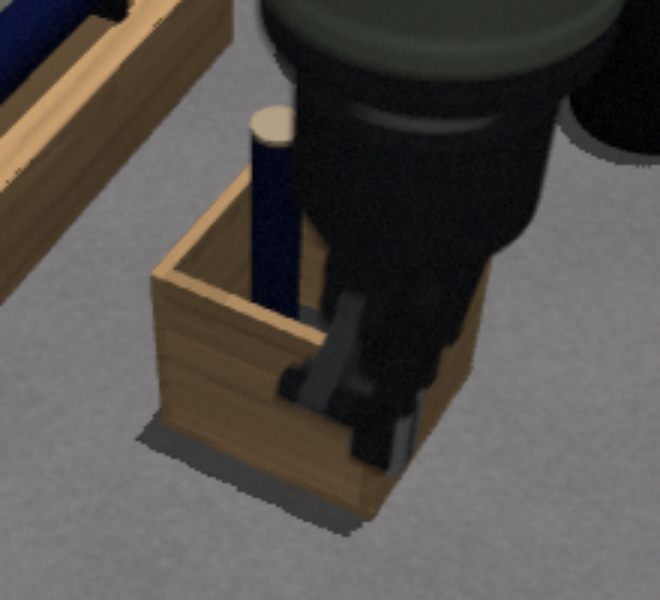

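```bash
python3 - <<'E'
from h import *
plan([.383,.193,.15],down(-10.3))
E
python3 -m crank '0 -0.012 -0.018 0.02 0 0 3.5;0 -0.012 -0.023 0.025 0 0 3.5;0 -0.012 -0.024 0.025 0 0 0;0 -0.012 -0.024 0.025 0 0 0;0 -0.012 -0.024 0.025 0 0 0;0 -0.012 -0.024 0.025 0 0 0;0 -0.009 -0.024 0.02 0 0 0;0 0 0 0 0 0 0'
python3 - <<'E'
from h import *
print(np.round(telemetry.observe()['qpos'],2)); plan([.383,.193,.049],down(-10.3))
for n in('scene','top'):
  f=grab(n,n+'11.png');c=cloud(f);p=f['pixels'].astype(int);r,g,b=p[...,0],p[...,1],p[...,2];x,y,z=np.moveaxis(c,-1,0)
  m=(abs(x-.56)<.03)&(abs(y+.24)<.03)
  h=m&(abs(z-.138)<.005)&(r>b+15); print(n,'tower top',h.sum(),c[h].mean(0) if h.sum() else '',c[h].min(0),c[h].max(0))
  m=(abs(x-.6)<.08)&(abs(y+.25)<.08); h=m&(abs(z-.203)<.005)&(r>b+20); print(n,h.sum(),c[h].mean(0))
  m=(r>g+80)&(r>b+80)&(abs(z-.054)<.006)&(y<.35)&(x<.6)
  if m.sum(): print('dim',c[m].mean(0),m.sum())
E
```

```text
shift mm [ -86.3 -167.   172.5] turn deg [-0.1  0.   7.3]
clock: 23.47
position: [0.4039, 0.1914, 0.1543]
tool_rot: [3.141, 0.004, -0.176]
force: [-0.6, 0.3, 0.0]
grip_width: 0.0
finger_force: 0.0
[-1.06  0.48  0.64  2.16 -0.48  0.64 -1.83]
shift mm [-20.5   2.  105.3] turn deg [0.1 0.2 0.2]Traceback (most recent call last):
  File "<stdin>", line 6, in <module>
    return umr_minimum(a, axis, None, out, keepdims, initial, where)
ValueError: zero-size array to reduction operation minimum which has no identity
```

```bash
python3 -m crank '0 -0.006 0 0.01 0 0 0;0 -0.007 0.001 0.015 0 0 0;0 -0.007 0.001 0.015 0 0 0;0 0 0 0.015 0 0 0;0 0 0 0.015 0 0 0;0 0 0 0.015 0 0 0;0 0 0 0.012 0 0 0;0 0 0 0.006 0 0 0'
python3 - <<'E'
from h import *
print(np.round(telemetry.observe()['qpos'],2)); plan([.383,.193,.049],down(-10.3))
for n in('scene','top'):
  f=grab(n,n+'12.png');c=cloud(f);p=f['pixels'].astype(int);r,g,b=p[...,0],p[...,1],p[...,2];x,y,z=np.moveaxis(c,-1,0)
  m=(abs(x-.565)<.03)&(abs(y+.24)<.03)&(z>.11)&(r>b+12); print(n,'tower',m.sum(),c[m].mean(0) if m.sum() else '')
  m=(abs(x-.6)<.08)&(abs(y+.25)<.08); h=m&(abs(z-.203)<.005)&(r>b+20); print(n,h.sum(),c[h].mean(0))
  m=(r>g+80)&(r>b+80)&(abs(z-.054)<.006)&(y<.35)&(x<.6)
  if m.sum(): print('dim',c[m].mean(0),m.sum())
a=np.hstack([cv2.resize(cv2.imread('pics/top12.png')[140:250,380:500],None,fx=3,fy=3),cv2.resize(cv2.imread('pics/scene12.png')[90:200,270:420],None,fx=3,fy=3)[:330]])[:, :800];cv2.imwrite('pics/c12.png',a)
E
```

```text
clock: 24.18
position: [0.3864, 0.189, 0.0538]
tool_rot: [-3.14, 0.0, -0.182]
force: [-1.0, -0.3, 0.3]
grip_width: 0.0002
finger_force: 0.0
[-0.89  0.64  0.39  2.25 -0.68  0.37 -1.67]
shift mm [-4.1 -3.3  4.8] turn deg [-0.1  0.  -0.1]
scene tower 288 [ 0.56378121 -0.23382794  0.13011066]
scene 198 [ 0.63979809 -0.25919023  0.20333573]
dim [0.38138995 0.23509096 0.05430483] 30
top tower 219 [ 0.56471139 -0.23702262  0.13585726]
top 302 [ 0.63982225 -0.25982067  0.20336013]
```

View pics/c12.png

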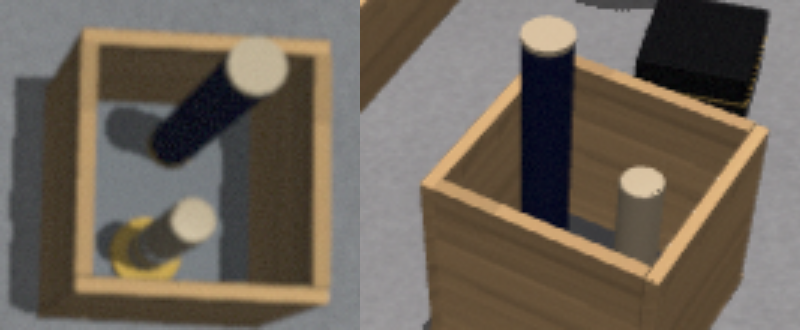

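Roll and tower both stand in the bin, their heads at (258,65) and (193,218) in the left crop. Now I push the dimmer.

```bash
python3 -m crank '0 -0.003 0 0.004 0 0 0;0 0 -0.008 0 0 0 0;0 0 -0.008 0 0 0 0;0 0 -0.008 0 0 0 0;0 0 -0.008 0 0 0 0;0 0 -0.01 0 0 0 0;0 0 -0.01 0 0 0 0;0 0 -0.01 0 0 0 0';python3 -m crank '0 0 -0.01 0 0 0 0;0 0 -0.01 0 0 0 0;0 0 -0.006 0 0 0 0;0 0 -0.004 0 0 0 0;0 0 -0.002 0 0 0 0;0 0 0 0 0 0 0;0 0 0 0 0 0 0;0 0 0 0 0 0 0'
cat > dim.py <<'E'
from h import *
ey=np.array([.1788,.9839]);o=np.array([.389,.2294])
p,_=cur();print('tcp along',(p[:2]-o)@ey,'across',(p[:2]-o)@[ey[1],-ey[0]])
for n in('scene','top'):
  f=grab(n);c=cloud(f);q=f['pixels'].astype(int);r,g,b=q[...,0],q[...,1],q[...,2];x,y,z=np.moveaxis(c,-1,0)
  m=(r>g+80)&(r>b+80)&(abs(z-.054)<.006)&(y<.36)&(y>.15)&(x<.5)&(x>.3)
  if m.sum(): print(n,'dim along',(c[m][:,:2].mean(0)-o)@ey,m.sum(),np.ptp((c[m][:,:2]-o)@ey))
E
python3 dim.py
```

```text
clock: 24.95
position: [0.3941, 0.2527, 0.05]
tool_rot: [-3.141, 0.001, -0.18]
force: [0.1, -1.4, 1.2]
grip_width: -0.0002
finger_force: 0.9
clock: 25.62
position: [0.3995, 0.2826, 0.0499]
tool_rot: [-3.141, 0.001, -0.181]
force: [0.2, 0.1, 0.1]
grip_width: 0.0001
finger_force: 0.0
tcp along 0.05425848375550689 across 0.0008318305934358618
```

```bash
python3 -m crank '0 0 -0.003 0 0 0 0;0 0 -0.003 0 0 0 0;0 0 -0.002 0 0 0 0;0 0 -0.002 0 0 0 0;0 0 -0.002 0 0 0 0;0 0 0 0 0 0 0;0 0 0 0 0 0 0;0 0 0 0 0 0 0';python3 dim.py; python3 -c "
from h import *
print(telemetry.observe()['force'])"
```

```text
clock: 26.38
position: [0.4016, 0.2948, 0.0499]
tool_rot: [-3.141, 0.001, -0.18]
force: [-0.0, -0.4, 0.6]
grip_width: 0.0003
finger_force: 0.0
tcp along 0.06664943273541456 across 0.0007389856257050375
[-0.56206361  0.02698421  0.23334345]
```

```bash
python3 -m crank '0 0 -0.001 0 0 0 0;0 0 -0.001 0 0 0 0;0 0 -0.001 0 0 0 0;0 0 -0.001 0 0 0 0;0 0 -0.001 0 0 0 0;0 0 -0.001 0 0 0 0;0 0 0 0 0 0 0;0 0 0 0 0 0 0'
```

```text
clock: 27.15
position: [0.4026, 0.2992, 0.0499]
tool_rot: [3.141, 0.001, -0.181]
force: [-2.4, -10.1, 7.9]
grip_width: 0.0002
finger_force: 5.8
```

End stop reached (10 N). Back off, rise and check.

```bash
python3 -m crank '0 0 0.005 0 0 0 0;0 0 0.01 0 0 0 0;0 0 0.01 0 0 0 0;0 -0.01 0 -0.02 0 0 0;0 -0.01 0 -0.03 0 0 0;0 -0.01 0 -0.035 0 0 0;0 -0.01 0 -0.035 0 0 0;0 -0.01 0 -0.035 0 0 0';python3 -m crank '0 -0.02 0.035 -0.02 0 0 0;0 -0.02 0.035 -0.01 0 0 0;0 0 0.035 0 0 0 0;0 0 0.035 0 0 0 0;0 0 0.02 0 0 0 0;0 0 0 0 0 0 0;0 0 0 0 0 0 0;0 0 0 0 0 0 0'; python3 dim.py; python3 -c "
from h import *
grab('scene','scene13.png')"
```

```text
clock: 27.82
position: [0.3485, 0.2836, 0.2061]
tool_rot: [-3.141, 0.002, -0.181]
force: [0.0, 1.1, 1.1]
grip_width: 0.0
finger_force: 0.0
clock: 28.48
position: [0.2832, 0.1373, 0.2334]
tool_rot: [-3.14, 0.001, -0.18]
force: [0.8, -0.4, -0.1]
grip_width: -0.0001
finger_force: 0.0
tcp along -0.10949450685497873 across -0.08760659340828
top dim along 0.09289432385131609 145 0.020215880093002014
```

View pics/scene13.png

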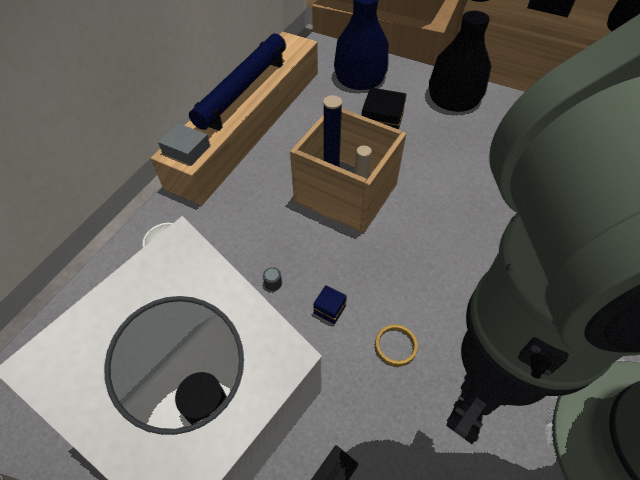

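The roll (332,130) and tower (364,160) stand in the bin, and the bystanders are where they were. The dimmer has moved 93 mm to its stop, and the arm is clear.

```bash
python3 -c "
from workcell import bot
print(bot.job_done())"
```

```text
the job is handed in; nothing more can be done
None
```

I handed the job in at about 28.5 s of the 72 s limit. The roll and tower stand upright in the bin, the dimmer is at its left end stop, and the ring box, bangle and loupe look unmoved in the last picture; the judge's verdict was not shown.

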